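# Swing a drilling template round its pivot pin onto the angle stop

## Task

Slide the notched grey template across the jig board until its notch is seated on the pivot pin, and only then swing it about the pin until its front edge meets the angle stop. Press the edge firmly on the stop for a moment, but do not make the stop slide back; leave the template lying there, still seated on the pin and touching the stop. Keep it flat on the board throughout and leave the things around alone.

Things in the scene. Friction and masses are not known exactly. Their poses are not given: they have to be found in the camera images.
- angle_jig: Plywood jig board fixed to the worktop, 400 (its x) x 320 (its y) x 12 mm thick. Origin on the worktop; it spans x -200..200, y -190..130 mm from there, top face 12 mm up. Its x points from the template towards the pin and the stop (roughly the robot's left), its y roughly towards the robot. The template starts within 0.15 rad of this heading.
- pivot_pin (a point): Centre of the fixed upright steel pivot pin, at the board's top face. Pin 14 mm in diameter, 32 mm tall above the board; the template's notch starts 20 to 65 mm short of it.
- template: Loose grey plate flat on the board, 100 (x) x 220 (y) x 14 mm thick, about 0.35 kg, friction 1 to 5 N, too wide to grip: push its edges. Origin: centre of its underside. Front edge at x +50, its notch at y +45 (18 mm deep, 17 wide, mouth flared to 30); back edge plain, x -50. Pushed on the back edge at y -70 to -20 it bears on pin and stop; nearer the -y end the notch leaves the pin.
- notch (a point): Point of the template that coincides in plan with the pin's centre when the notch is fully seated: x 39, y 45, z 0 mm in the template's frame.
- angle_stop: Steel slot strip (125 mm long) and the sliding stop on it: an upright round steel nose (16 mm diameter, 24 mm tall), behind it a block and black knob, top 49 mm over the worktop. The pose is that of the fixed strip only. Friction holds the stop against some 18 N. Origin: nose axis when the stop is fully forward, at the board's top; x points along the slot, away from the template.
- slot_far (a point): End of the stop's setting range on the slot, at the board's top. The nose is set anywhere from 4 to 44 mm along the slot from angle_stop's origin (this point is at 44 mm); just where is not given: feel or look for it. The seated template, turning counter-clockwise from above, meets it with its front edge, some 135 mm from the pin, at 0.40 to 0.75 rad from the jig's heading.
- tape_roll: Bystander: roll of masking tape lying flat, 104 mm across, 24 mm high, left of the board. Origin: centre of its underside.
- nail_box: Bystander: small pale box, 50 x 50 x 52 mm, beyond the board on the right. Origin: centre of its underside.
- pine_block: Bystander: softwood offcut 63 x 115 x 30 mm, right of the board. Origin: centre of its underside.

How it is judged (in metres and radians):
On the way, in this order (a step that is already met when the one before it is completed fails the run):
1. the notch is seated on the pivot pin, while still within 0.3 rad of the jig's heading (horizontal distance between notch and pivot_pin below 0.005 m and angle between the x axis of template and the x axis of angle_jig, either way round below 0.3 rad), for 0.1 s.
2. seated on the pin, the front edge is pressed on the stop with more than 2 N (horizontal distance between notch and pivot_pin below 0.005 m and contact force between template and angle_stop above 2 N), for 0.1 s.
At the end, for the whole second after the job is handed in: The template lies at rest and flat on the board, notch within 5 mm of fully seated on the pin, front edge turned more than 0.38 rad from the jig's heading and within 3 mm of touching the stop's nose (stop_slide_c0), which stands within 4 mm of where it was set (horizontal distance between notch and pivot_pin below 0.005 m and x of stop_slide_c0 in the frame of template between 0.055 and 0.061 m and distance of stop_slide_c0 from where it was at the start of the episode below 0.004 m and angle between the x axis of template and the x axis of angle_jig, either way round above 0.38 rad and linear speed of template below 0.01 m/s and angle between template's own z axis and vertical below 0.05 rad and z of template in the frame of angle_jig below 0.015 m).
It fails at once if the stop is made to slide back by more than 4 mm (distance of stop_slide_c0 from where it was at the start of the episode above 0.004 m).
It fails at once if the template is lifted or tipped off the board (z of template in the frame of angle_jig above 0.022 m or angle between template's own z axis and vertical above 0.15 rad).
It fails at once if a bystander is moved by more than 20 mm (distance of any of tape_roll, nail_box, pine_block from where it was at the start of the episode above 0.02 m).
It also fails if it takes over 61 s, if anything falls off the work surface, if the arm or the gripper's body presses on something with over 40 N, if the wrist force passes 120 N, or if a joint passes its speed limit or range.

## Robot

A 6-joint arm with a two-finger parallel gripper is mounted at the origin on a cart in front of the work surface, level with it; the furniture and walls round the work are solid. World frame = base frame: x ahead of the robot, y to its left, z up, the work surface at z = 0. Lengths are in m, angles in degrees, forces in N, time in s.
With the tool pointing down it reaches from about 0.375 to 0.9 m from the base axis. Payload 3.1 kg.
Tool frame: the origin (TCP) lies on the centre line of the jaws, within the pads' length; the fingertips stand 17 mm ahead of it and the grasp point (between the pads) lies 2 mm behind it; z points along the fingers, y is the line along which they close (so a half turn about z gives the same grasp; the last joint's range is limited). The gripper opens to 87 mm and grips with 3 to 60 N. Pads are 19 mm wide; open, the fingers measure 117 mm over their backs; the gripper's body (75 mm by 190 mm) begins 51 mm behind the grasp point.
Start: joints at [59.731, 30.224, 82.088, -0, 67.689, -10.227], TCP at [0.214, 0.587, 0.24] pointing down, gripper open.
Joint ranges: [-176.69, 176.69], [-43.24, 126.21], [12.49, 139.97], [-82, 262], [0, 151.66], [-163.58, 163.58]. Speed limits (degrees/s): [159.86, 159.86, 180, 180, 180, 180].

## Interface

Orientations are given as a 3x3 rotation matrix whose columns are the frame's x, y, z axes.
In Python, from rig import bot, imaging, finder gives the robot as it stands. The module is installed in compiled form; this text tells all that it offers.
- The arm moves only by the tool play_rows, never from a script. Its argument "motion" is a list that holds one entry, the list of rows, each a list of 6 numbers: the shift along the tool's x, y, z in fractions of the full range, 1 being 0.6 m, then the turn, a rotation vector about the tool's x, y, z in fractions of the full range, 1 being 90 degrees. In form: [[[dx, dy, dz, wx, wy, wz], ...]]. A call has 1 to 8 rows; each row is the pose to reach, as a shift and turn from the pose commanded when the call began, along the tool's axes at that moment; what a row does not reach only later rows make up. A row lasts 1/12 s, in which the tool goes at most 41.7 mm and 7.16 degrees, less where a joint would pass 70% of its speed; a pose out of reach is approached as far as the arm can. A call with a gripper value outside its range is refused whole. "fingers" is the finger opening in m, from 0 to 0.087, set as the call begins (left out, the last holds). The fingers move at their own pace and stop on an object; the grip force is fixed at half the most. Time passes only in rows, so rows that repeat a pose let the fingers close. It gives the time, the measured TCP pose, the force, the opening and the grip force at its end, in the units of the state.
- bot.read_state(): the state, without advancing time (a new reading comes with each control period).
- imaging.capture(name): name is "side" or "top"; returns a dict with "frame" (400x640x3 uint8, red, green, blue), "camera_matrix" (3x3 intrinsics, pixels), "k1" (the pictures are not rectified: a ray, as slopes to the right and down, at radius r is drawn at 1 + k1 r^2 times it, then the intrinsics apply), "R" (3x3) and "t" (3): a world point X has camera coordinates R X + t. Camera axes: x right, y down, z forward; pixel columns grow to the right and rows downward; lengths in m; the calibration is good to about 2 mm. A picture is of the moment at which its call begins. There is no depth.
- bot.hand_in(): hands the job in; it is judged then, once.
Trained networks look in the newest picture that a camera, given by its name, has taken for a name from the list of things; names that differ only in an ending like _2 or _b are one class to them, and where a whole thing is asked for, a point or a joint stands for the part that bears it (a point fixed in the world has none). Each returns a list of dicts, best first, with "confidence" (0 to 1); they miss things now and then, are a little off and sometimes report something else, mostly with a low value. They report only what shows in the picture. A call takes as long as a camera call.
- finder.recognise(camera, name): "at" ([x, y, z] in m, in world coordinates, good to about 4 mm: the middle of the surface that is visible of it).
- finder.outline_of(camera, name): "pixels" (400x640 bool, what is visible of it).
The state is a dict: "time_s": time; "joint_positions": joint angles; "qvel": joint speeds; "tau": joint torques, N m; "position": TCP position; "tcp_rot": TCP orientation; "force": force on the tool from outside, world axes, zero at the start; "moment": the same for the moment, N m; "opening": opening from 0.0 (shut) to 1.0 (fully open); "grasp_force": force on a finger pad.
Only numpy, scipy, OpenCV 4.12 (cv2) and the standard library are available. Lean on these libraries where they do the work, as an engineer would, in place of code of your own. Each camera call takes 0.05 s, during which the arm holds its last target. There are 200 camera calls.

## Working session

There is one attempt and no reset: what is moved stays moved. The work goes in short steps, Python scripts to look and compute and a tool call to move; the robot and the scene stay as the last step left them, time stands still between calls to the robot, and variables do not carry over. Pictures are saved under pics/ and viewed, at most 11 in all, crops included, and the job is handed in when it is done.

Besides the shell and the picture viewer there is one more tool, called after "Call:" by a JSON object that holds its "op" and its "data". play_rows: Moves the arm, as the interface text tells. Its arguments: {"type":"object","properties":{"motion":{"type":"array"},"fingers":{"type":"number"}},"required":["motion"]}

```bash
mkdir -p pics; python3 - <<'E'
from rig import bot, imaging, finder
import cv2,numpy as np
s=bot.read_state(); print(s["time_s"],s["position"],np.round(s["tcp_rot"],3).tolist(),s["opening"])
for c in("top","side"):
    d=imaging.capture(c); cv2.imwrite(f"pics/{c}0.png",d["frame"][:,:,::-1]); print(c,d["camera_matrix"].tolist(),d["k1"],np.round(d["R"],4).tolist(),np.round(d["t"],4).tolist())
    for n in("angle_jig","pivot_pin","template","notch","angle_stop","slot_far","tape_roll","nail_box","pine_block"):
        r=finder.recognise(c,n); print(n,[(np.round(x["at"],4).tolist(),round(x["confidence"],2)) for x in r[:2]])
E
```

```text
0.0 [0.21378481 0.58654378 0.23857982] [[-0.939, 0.343, -0.001], [0.343, 0.939, -0.002], [0.0, -0.002, -1.0]] 0.9945257697139278
top [[434.2820577325882, 0.0, 325.0411815119786], [0.0, 434.2820577325882, 193.23039437043118], [0.0, 0.0, 1.0]] -0.057743056764604846 [[0.0014, -0.9997, 0.0244], [-0.987, -0.0053, -0.1606], [0.1607, -0.0238, -0.9867]] [0.1853, 0.5827, 1.3145]
angle_jig [([0.6085, 0.2118, 0.0126], 0.64)]
pivot_pin [([0.6036, 0.2075, 0.0166], 0.55), ([0.6072, 0.299, 0.0309], 0.4)]
template [([0.5538, 0.087, 0.0246], 0.94), ([0.5178, -0.2003, 0.0292], 0.48)]
notch [([0.5529, 0.0958, 0.0251], 0.7)]
angle_stop [([0.6069, 0.2999, 0.0282], 0.52)]
slot_far [([0.6065, 0.2993, 0.028], 0.52)]
tape_roll [([0.4615, 0.5913, 0.0204], 0.61)]
nail_box [([0.7276, -0.1067, 0.0532], 0.66), ([0.5548, 0.0935, 0.0233], 0.26)]
pine_block [([0.5179, -0.1988, 0.0287], 0.9)]
side [[509.8942280273281, 0.0, 318.2541624955548], [0.0, 509.8942280273281, 194.3185903168915], [0.0, 0.0, 1.0]] -0.025041654598441068 [[0.6689, -0.7432, -0.0161], [-0.6209, -0.5468, -0.5616], [0.4086, 0.3857, -0.8272]] [-0.2262, 0.4859, 1.2835]
angle_jig [([0.6017, 0.197, 0.0139], 0.91)]
pivot_pin [([0.5992, 0.1974, 0.0072], 0.87), ([0.5469, 0.088, 0.0297], 0.66)]
template [([0.5431, 0.0884, 0.025], 0.57)]
notch [([0.5432, 0.0873, 0.028], 0.88), ([0.7244, -0.1125, 0.0512], 0.49)]
angle_stop [([0.607, 0.2979, 0.0254], 0.58)]
slot_far [([0.6058, 0.2964, 0.0272], 0.5)]
tape_roll [([0.4536, 0.5935, 0.0242], 0.66)]
nail_box [([0.7224, -0.1131, 0.0472], 0.63)]
pine_block [([0.5085, -0.2049, 0.0276], 0.84), ([0.5441, 0.0886, 0.0293], 0.7)]
```

View pics/top0.png

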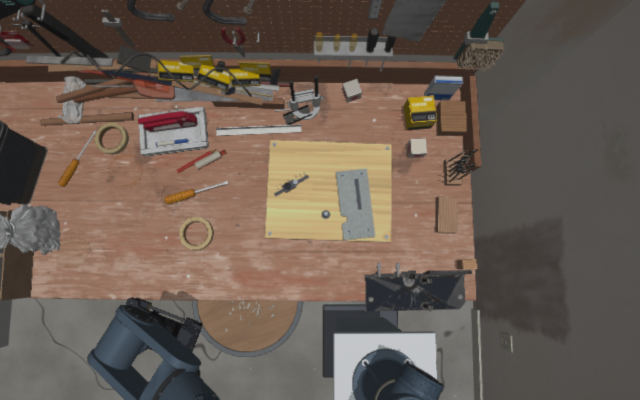

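View pics/side0.png

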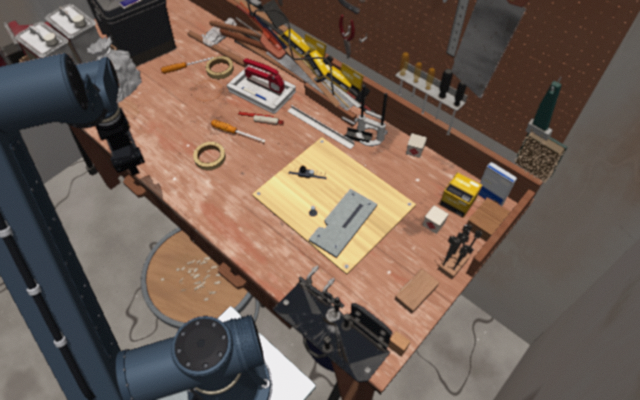

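```bash
cat > h.py <<'E'
import numpy as np,cv2
from rig import bot, imaging, finder
def plane(d,px,z):
    """pixels (n,2) -> world xy on height z"""
    k=d["k1"]; u=cv2.undistortPoints(np.float64(px).reshape(-1,1,2),d["camera_matrix"],np.array([k,0,0,0.]))[:,0]
    R,t=np.array(d["R"]),np.array(d["t"]); c=-R.T@t; r=np.c_[u,np.ones(len(u))]@R
    return (c+r*((z-c[2])/r[:,2:]))[:,:2]
def proj(d,X):
    return cv2.projectPoints(np.float64(X).reshape(-1,1,3),cv2.Rodrigues(np.array(d["R"]))[0],np.array(d["t"]),d["camera_matrix"],np.array([d["k1"],0,0,0.]))[0][:,0]
E
python3 - <<'E'
from h import *
for c,(x0,x1,y0,y1) in dict(top=(258,408,132,252),side=(245,415,130,270)).items():
    d=imaging.capture(c); f=d["frame"][y0:y1,x0:x1,::-1]
    cv2.imwrite(f"pics/{c}z.png",cv2.resize(f,None,fx=4 if c=="side" else 5,fy=4 if c=="side" else 5,interpolation=cv2.INTER_CUBIC))
    for n,z in(("angle_jig",.012),("template",.026),("angle_stop",.03),("pivot_pin",.04)):
        r=finder.outline_of(c,n)
        if not r: print(c,n,None);continue
        m=r[0]["pixels"].astype(np.uint8); cs=max(cv2.findContours(m,0,1)[0],key=cv2.contourArea)
        q=plane(d,cs[:,0],z).astype(np.float32); (a,b),s,an=cv2.minAreaRect(q); print(c,n,round(r[0]["confidence"],2),m.sum(),np.round((a,b),4),np.round(s,4),round(an,2),cv2.boundingRect(cs))
E
```

```text
top angle_jig 0.92 9830 [0.5983 0.1736] [0.3958 0.32  ] 88.34 (266, 140, 125, 102)
top template 0.78 2084 [0.5522 0.0904] [0.2205 0.1006] 6.07 (337, 169, 38, 71)
top angle_stop 0.56 181 [0.6105 0.2931] [0.0245 0.119 ] 27.43 (275, 175, 34, 21)
top pivot_pin 0.57 9989 [0.5924 0.1734] [0.3905 0.316 ] 88.38 (265, 140, 127, 102)
side angle_jig 0.62 8925 [0.5973 0.171 ] [0.4025 0.3236] 88.36 (254, 138, 161, 136)
side template 0.83 2185 [0.5507 0.0884] [0.2243 0.1046] 6.02 (310, 189, 68, 68)
side angle_stop 0.65 185 [0.6036 0.2843] [0.0455 0.0903] 6.92 (292, 166, 32, 12)
side pivot_pin 0.73 9271 [0.5829 0.1586] [0.3974 0.3222] 88.34 (253, 138, 163, 137)
```

View pics/topz.png

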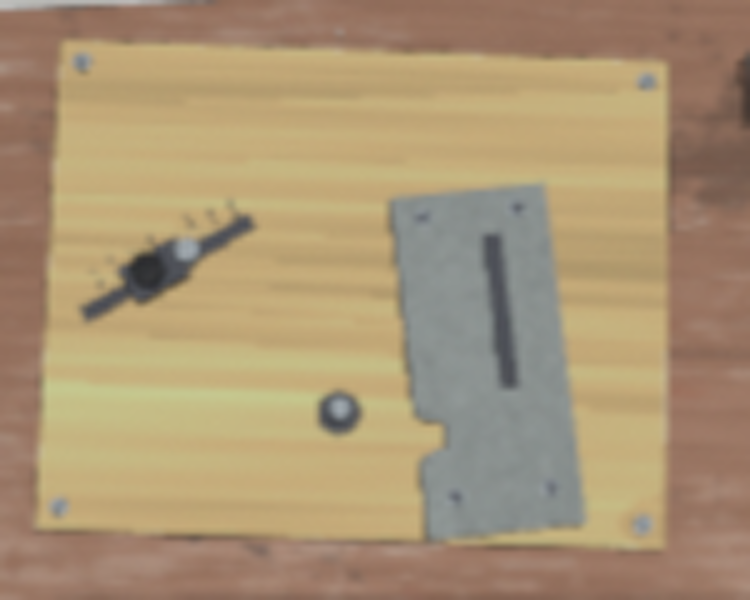

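View pics/sidez.png

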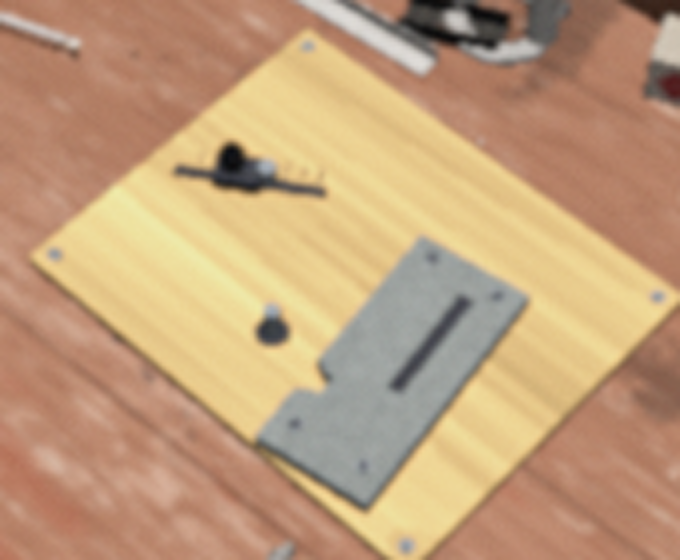

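```bash
python3 - <<'E'
from h import *
t=imaging.capture("top");s=imaging.capture("side")
T=lambda p:(np.array(p)+.5)/5-.5+[258,132]
S=lambda p:(np.array(p)+.5)/4-.5+[245,130]
for n,a,b,z in(("pintop",(341,407),(272,311),.044),("pinbase",(339,413),(271,332),.014),("nose",(188,248),(265,166),.036),("knob",(149,270),(231,156),.049),("strip far",(83,315),(177,170),.014),("strip near",(254,222),(326,191),.014),
 ("tmpl far-left",(390,199),(422,237),.026),("tf-right",(545,184),(527,298),.026),("near-right",(583,524),(366,509),.026),("near-left",(429,541),(260,438),.026)):
    print(n,np.round(plane(t,T(a),z),4),np.round(plane(s,S(b),z),4))
E
```

```text
pintop [[0.52   0.1848]] [[0.5179 0.1836]]
pinbase [[0.5196 0.1853]] [[0.5171 0.1849]]
nose [[0.6216 0.2815]] [[0.6188 0.2833]]
knob [[0.605 0.305]] [[0.6014 0.3032]]
strip far [[0.5818 0.3489]] [[0.5808 0.3454]]
strip near [[0.6431 0.2402]] [[0.6443 0.2415]]
tmpl far-left [[0.6562 0.1531]] [[0.654  0.1502]]
tf-right [[0.6668 0.0533]] [[0.6634 0.0538]]
near-right [[0.4488 0.0324]] [[0.4464 0.0282]]
near-left [[0.438  0.1292]] [[0.4389 0.1241]]
```

```bash
python3 - <<'E'
from h import *
t=imaging.capture("top");s=imaging.capture("side")
f=t["frame"][245:325,340:490,::-1]; g=s["frame"][250:390,265:420,::-1]
a=cv2.resize(f,None,fx=5,fy=5,interpolation=2)[:, :750]; b=cv2.resize(g,None,fx=3,fy=3,interpolation=2)
cv2.imwrite("pics/vt.png",cv2.resize(f,None,fx=5,fy=5,interpolation=2)); cv2.imwrite("pics/vs.png",cv2.resize(g,None,fx=4,fy=4,interpolation=2))
E
```

```text
(no output)
```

View pics/vt.png

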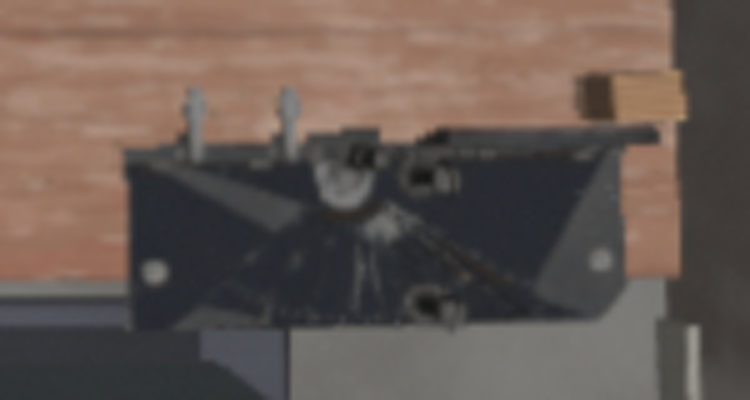

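View pics/vs.png

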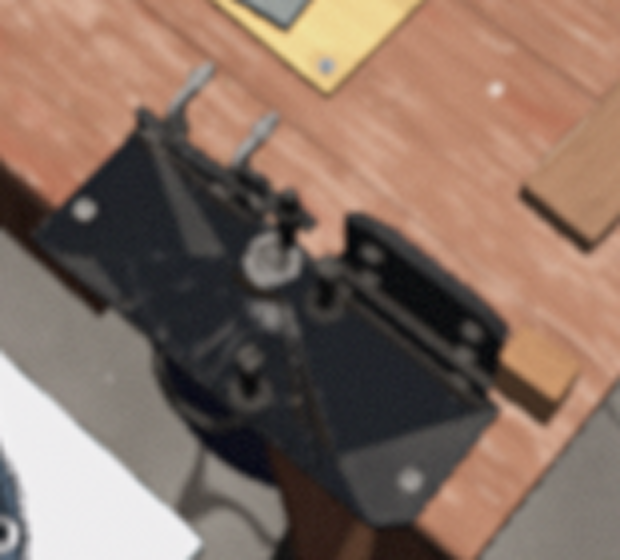

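```bash
python3 - <<'E'
from h import *
t=imaging.capture("top");s=imaging.capture("side")
T=lambda p:(np.array(p)+.5)/5-.5+[340,245]
S=lambda p:(np.array(p)+.5)/4-.5+[265,250]
def tri(a,b):
    n=[cv2.undistortPoints(np.float64(p).reshape(1,1,2),d["camera_matrix"],np.array([d["k1"],0,0,0.]))[0,0] for d,p in((t,a),(s,b))]
    P=[np.c_[d["R"],d["t"]] for d in(t,s)]
    X=cv2.triangulatePoints(P[0],P[1],n[0],n[1])[:,0]; return np.round(X[:3]/X[3],3)
for n,a,b in(("leverL",(194,95),(205,70)),("leverR",(288,95),(270,120)),("cornL",(127,155),(143,115)),("bolt",(155,271),(84,209)),("boltR",(599,259),(411,481)),("knobtop",(362,150),(292,205))): print(n,tri(T(a),S(b)))
E
```

```text
leverL [0.364 0.029 0.085]
leverR [ 0.365 -0.027  0.086]
cornL [0.329 0.061 0.023]
bolt [0.256 0.045 0.014]
boltR [ 0.262 -0.236  0.012]
knobtop [ 0.332 -0.074  0.074]
```

```bash
cat >> h.py <<'E'
from scipy.spatial.transform import Rotation as Ro
def go(x,y,z,yaw):
    """row from present pose to a tool-down pose whose tool x has world yaw (deg)"""
    s=bot.read_state(); R=np.array(s["tcp_rot"]); c,n=np.cos(np.radians(yaw)),np.sin(np.radians(yaw))
    G=np.array([[c,n,0],[n,-c,0],[0,0,-1]]).T if 0 else np.column_stack([[c,n,0],[n,-c,0],[0,0,-1]])
    d=R.T@(np.array([x,y,z])-s["position"]); w=np.degrees(Ro.from_matrix(R.T@G).as_rotvec())
    print("t",round(s["time_s"],2),"pos",np.round(s["position"],4),"F",np.round(s["force"],1),"row",np.round(np.r_[d,w],4).tolist())
E
sed -i 's/G=np.array.*if 0 else /G=/' h.py
python3 -c "
from h import *
go(.4203,.0755,.12,186.07)"
```

```text
t 1.8 pos [0.2141 0.5871 0.2395] F [-0.5 -0.7  0.2] row [-0.369, -0.41, 0.1196, -0.0027, 0.0, -26.1098]
```

Units first: shifts go in shares of 0.6 m and turns go in shares of 90 degrees. So -0.409 m / 0.6 = -0.6817, -0.369 m / 0.6 = -0.615, -26.1 degrees / 90 = -0.29.

Call:
{"op": "play_rows", "data": {"motion": [[[-0.615,-0.6817,0.0833,0,0,-0.29],[-0.615,-0.6817,0.0833,0,0,-0.29],[-0.615,-0.6817,0.0833,0,0,-0.29],[-0.615,-0.6817,0.0833,0,0,-0.29],[-0.615,-0.6817,0.0833,0,0,-0.29],[-0.615,-0.6817,0.0833,0,0,-0.29],[-0.615,-0.6817,0.0833,0,0,-0.29],[-0.615,-0.6817,0.0833,0,0,-0.29]]], "fingers": 0.045}}

```text
time_s: 2.47
position: [0.3382, 0.2801, 0.2098]
tcp_rot: [[-0.994, -0.106, 0.001], [-0.106, 0.994, 0.0], [-0.001, 0.0, -1.0]]
force: [0.4, 0.2, 0.1]
opening: 0.542
grasp_force: 0.0
```

```bash
python3 -c "
from h import *
go(.4203,.0755,.12,186.07)"
```

```text
t 2.47 pos [0.3382 0.2801 0.2098] F [0.4 0.2 0.1] row [-0.0598, -0.2122, 0.0898, 0.0167, 0.0605, 0.0305]
```

To row units: -0.212 m / 0.6 = -0.3533, 0.09 m / 0.6 = 0.15.

Call:
{"op": "play_rows", "data": {"motion": [[[-0.1,-0.3533,0.15,0,0,0],[-0.1,-0.3533,0.15,0,0,0],[-0.1,-0.3533,0.15,0,0,0],[-0.1,-0.3533,0.15,0,0,0],[-0.1,-0.3533,0.15,0,0,0],[-0.1,-0.3533,0.15,0,0,0],[-0.1,-0.3533,0.15,0,0,0],[-0.1,-0.3533,0.15,0,0,0]]]}}

```text
time_s: 3.13
position: [0.4203, 0.0759, 0.1192]
tcp_rot: [[-0.995, -0.102, -0.001], [-0.102, 0.995, 0.0], [0.001, 0.0, -1.0]]
force: [0.5, 0.4, -0.3]
opening: 0.515
grasp_force: 0.0
```

```bash
python3 -c "
from h import *
go(.4203,.0755,.035,186.07)"
```

```text
t 3.13 pos [0.4203 0.0759 0.1192] F [ 0.5  0.4 -0.3] row [0.0, -0.0004, 0.0842, 0.0178, -0.0497, -0.2426]
```

To row units: 0.084 m / 0.6 = 0.14, 0.075 m / 0.6 = 0.125, -0.2 degrees / 90 = -0.0022.

Call:
{"op": "play_rows", "data": {"motion": [[[0,0,0.05,0,0,-0.0022],[0,0,0.0917,0,0,-0.0022],[0,0,0.125,0,0,-0.0022],[0,0,0.14,0,0,-0.0022],[0,0,0.14,0,0,-0.0022],[-0.0067,0,0.14,0,0,-0.0022],[-0.0117,0,0.14,0,0,-0.0022],[-0.0167,0,0.14,0,0,-0.0022]]]}}

```text
time_s: 3.8
position: [0.4311, 0.0786, 0.0368]
tcp_rot: [[-0.994, -0.11, 0.003], [-0.11, 0.994, -0.0], [-0.003, -0.001, -1.0]]
force: [0.8, 0.3, -0.2]
opening: 0.519
grasp_force: 0.0
```

To row units: -0.021 m / 0.6 = -0.035, -0.003 m / 0.6 = -0.005.

Call:
{"op": "play_rows", "data": {"motion": [[[-0.005,0,0,0,0,0],[-0.01,0,0,0,0,0],[-0.015,0,0,0,0,0],[-0.02,0,0,0,0,0],[-0.025,0,0,0,0,0],[-0.03,0,0,0,0,0],[-0.035,0,0,0,0,0],[-0.035,0,0,0,0,0]]]}}

```text
time_s: 4.47
position: [0.4477, 0.0808, 0.0361]
tcp_rot: [[-0.994, -0.109, -0.006], [-0.109, 0.994, 0.0], [0.006, 0.001, -1.0]]
force: [-4.4, 0.7, 2.6]
opening: 0.519
grasp_force: 2.4
```

```bash
cat >> h.py <<'E'
PIN=np.array([.5187,.1847]); NOSE=np.array([.620,.2825]); JIG=88.34
def tmpl():
    P=[]
    for c in("top","side"):
        d=imaging.capture(c); r=finder.outline_of(c,"template")
        if not r: print(c,"none"); continue
        cs=max(cv2.findContours(r[0]["pixels"].astype(np.uint8),0,1)[0],key=cv2.contourArea)
        (a,b),s,an=cv2.minAreaRect(plane(d,cs[:,0],.026).astype(np.float32))
        h=an+90 if s[0]>s[1] else an   # heading = direction of the short side
        h=(h-JIG+90)%180-90+JIG
        P.append((a,b,h)); print(c,round(r[0]["confidence"],2),np.round((a,b),4),np.round(s,4),"heading",round(h,2))
    a,b,h=np.mean(P,0); x=np.array([np.cos(np.radians(h)),np.sin(np.radians(h))]); y=np.array([-x[1],x[0]])
    n=np.array([a,b])+.039*x+.045*y
    print("notch",np.round(n,4),"to pin in tmpl axes",np.round([(PIN-n)@x,(PIN-n)@y],4),"nose x",round((NOSE-[a,b])@x,4),"rel",round(np.radians(h-JIG),3))
    return np.array([a,b]),x,y,h
E
python3 -c "
from h import *
tmpl();go(.4203,.0755,.035,186.07)"
```

```text
top 0.81 [0.5987 0.0962] [0.1578 0.1007] heading 96.38
side 0.71 [0.5894 0.1498] [0.3678 0.3191] heading -1.58
notch [0.5873 0.1822] to pin in tmpl axes [-0.0446  0.0523] nose x 0.135 rel -0.715
t 4.67 pos [0.4478 0.0808 0.036 ] F [-5.5 -0.2  4.7] row [0.0279, -0.0023, 0.0011, 0.0525, -0.3118, 0.2046]
```

To row units: -0.06 m / 0.6 = -0.1, -0.02 m / 0.6 = -0.0333.

Call:
{"op": "play_rows", "data": {"motion": [[[-0.005,0,0,0,0,0],[-0.0083,0,0,0,0,0],[-0.0117,0,0,0,0,0],[-0.0117,0,0,0,0,0],[0.005,0,0,0,0,0],[0.02,0,0,0,0,0],[0.0233,0,-0.0333,0,0,0],[0.0233,0,-0.1,0,0,0]]]}}

```text
time_s: 5.33
position: [0.4339, 0.079, 0.0935]
tcp_rot: [[-0.994, -0.108, -0.008], [-0.108, 0.994, 0.001], [0.008, 0.002, -1.0]]
force: [0.4, -0.2, 0.0]
opening: 0.516
grasp_force: 0.0
```

```bash
python3 -c "
from h import *
c=np.array([.574,.092]);h=np.radians(96.2);x=np.array([np.cos(h),np.sin(h)])
q=c-.085*x; go(*q,.12,96.2)"
```

```text
t 5.33 pos [0.4339 0.079  0.0935] F [ 0.4 -0.2  0. ] row [-0.1404, -0.0872, -0.0278, -0.2924, -0.4311, 90.0137]
```

To row units: -0.14 m / 0.6 = -0.2333, -0.087 m / 0.6 = -0.145, 56 degrees / 90 = 0.6222.

Call:
{"op": "play_rows", "data": {"motion": [[[-0.0167,-0.0167,-0.05,0,0,0.0778],[-0.05,-0.0333,-0.05,0,0,0.1556],[-0.0833,-0.0583,-0.05,0,0,0.2333],[-0.1167,-0.0833,-0.05,0,0,0.3111],[-0.15,-0.1,-0.05,0,0,0.3889],[-0.1833,-0.1167,-0.05,0,0,0.4667],[-0.2167,-0.1333,-0.05,0,0,0.5444],[-0.2333,-0.145,-0.05,0,0,0.6222]]], "fingers": 0.085}}

```text
time_s: 6.0
position: [0.589, 0.0065, 0.1263]
tcp_rot: [[-0.641, 0.768, 0.006], [0.768, 0.641, -0.001], [-0.005, 0.004, -1.0]]
force: [0.2, 0.7, 0.1]
opening: 0.958
grasp_force: 0.0
```

To row units: 34 degrees / 90 = 0.3778.

Call:
{"op": "play_rows", "data": {"motion": [[[0,0,0,0,0,0.0778],[0,0,0,0,0,0.1556],[0,0,0,0,0,0.2333],[0,0,0,0,0,0.3111],[0,0,0,0,0,0.3778],[0,0,0,0,0,0.3778],[0,0,0,0,0,0.3778],[0,0,0,0,0,0.3778]]]}}

```text
time_s: 6.67
position: [0.5855, 0.0078, 0.1258]
tcp_rot: [[-0.111, 0.994, 0.001], [0.994, 0.111, -0.0], [-0.0, 0.001, -1.0]]
force: [0.6, 0.0, -0.1]
opening: 0.974
grasp_force: 0.0
```

```bash
python3 -c "
from h import *
c,x,y,h=tmpl(); go(*(c-.078*x),.035,h)
d=imaging.capture('side');cv2.imwrite('pics/s1.png',cv2.resize(d['frame'][130:290,245:445,::-1],None,fx=3,fy=3))"
```

```text
top 0.56 [0.5904 0.0951] [0.1903 0.1007] heading 96.19
side none
notch [0.5414 0.129 ] to pin in tmpl axes [0.0578 0.0166] nose x 0.1831 rel 0.137
t 6.87 pos [0.5854 0.0078 0.1257] F [-0.6  0.1  0.1] row [0.0082, 0.0144, 0.0907, 0.0144, 0.0058, 0.1232]
```

View pics/s1.png

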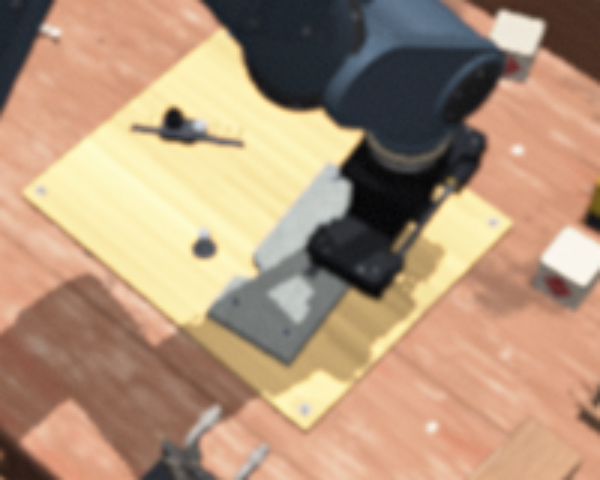

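```bash
python3 -c "
from h import *
d=imaging.capture('side')
for p in((209,313),(291,361),(262,270),(249,279),(331,164)): print(plane(d,(np.array(p)+.5)/3-.5+[245,130],.026).round(4))
h=np.radians(96.1);x=np.array([np.cos(h),np.sin(h)]);go(*(np.array([.5755,.0935])-.078*x),.035,96.1)"
```

```text
[[0.4607 0.1253]]
[[0.4737 0.0307]]
[[0.5322 0.1188]]
[[0.5158 0.1216]]
[[0.6773 0.1499]]
t 6.97 pos [0.5853 0.0079 0.1257] F [-0.2  0.5 -0.2] row [0.0082, -0.0007, 0.0907, 0.0076, 0.0012, 0.1852]
```

To row units: 0.0905 m / 0.6 = 0.1508, 0.09 m / 0.6 = 0.15, 0.2 degrees / 90 = 0.0022.

Call:
{"op": "play_rows", "data": {"motion": [[[0,0,0.05,0,0,0.0022],[0.005,0,0.1,0,0,0.0022],[0.01,0,0.1367,0,0,0.0022],[0.0133,0,0.15,0,0,0.0022],[0.0133,0,0.1508,0,0,0.0022],[0.0233,0,0.1508,0,0,0.0022],[0.0317,0,0.1508,0,0,0.0022],[0.0383,0,0.1508,0,0,0.0022]]]}}

```text
time_s: 7.63
position: [0.5838, 0.0312, 0.0367]
tcp_rot: [[-0.106, 0.994, 0.003], [0.994, 0.106, -0.0], [-0.001, 0.003, -1.0]]
force: [0.1, -0.7, -0.1]
opening: 0.98
grasp_force: 0.0
```

To row units: 0.032 m / 0.6 = 0.0533, 0.028 m / 0.6 = 0.0467.

Call:
{"op": "play_rows", "data": {"motion": [[[0.0067,0,0,0,0,0],[0.0133,0,0,0,0,0],[0.02,0,0,0,0,0],[0.0267,0,0,0,0,0],[0.0333,0,0,0,0,0],[0.04,0,0,0,0,0],[0.0467,0,0,0,0,0],[0.0533,0,0,0,0,0]]]}}

```text
time_s: 8.3
position: [0.5811, 0.0616, 0.0365]
tcp_rot: [[-0.106, 0.994, 0.004], [0.994, 0.106, -0.002], [-0.002, 0.004, -1.0]]
force: [0.4, -6.0, 3.4]
opening: 0.978
grasp_force: 2.8
```

To row units: 0.016 m / 0.6 = 0.0267, 0.014 m / 0.6 = 0.0233.

Call:
{"op": "play_rows", "data": {"motion": [[[0.005,0,0,0,0,0],[0.01,0,0,0,0,0],[0.015,0,0,0,0,0],[0.02,0,0,0,0,0],[0.0233,0,0,0,0,0],[0.0267,0,0,0,0,0],[0.0267,0,0,0,0,0]]]}}

```text
time_s: 8.88
position: [0.5793, 0.0779, 0.0364]
tcp_rot: [[-0.106, 0.994, 0.004], [0.994, 0.106, -0.001], [-0.002, 0.004, -1.0]]
force: [0.4, -4.5, 2.5]
opening: 0.979
grasp_force: 2.3
```

```bash
python3 -c "
from h import *
tmpl(); go(.58,.0,.035,96.1)
h=np.radians(96.1);x=np.array([np.cos(h),np.sin(h)]);y=np.array([-x[1],x[0]]);C=PIN-.039*x-.045*y;p=bot.read_state()['position'][:2]-C;print(p@x,p@y)
d=imaging.capture('side');cv2.imwrite('pics/s2.png',cv2.resize(d['frame'][130:290,245:445,::-1],None,fx=4,fy=3.75)[:600])"
```

```text
top 0.61 [0.6286 0.1549] [0.1042 0.077 ] heading 90.13
side 0.75 [0.5502 0.132 ] [0.1914 0.1024] heading 96.38
notch [0.5423 0.1798] to pin in tmpl axes [0.0062 0.0232] nose x 0.1371 rel 0.086
t 9.08 pos [0.5791 0.0779 0.036 ] F [ 1.9 -4.9  3.7] row [-0.0775, -0.0074, 0.001, 0.1769, 0.0663, -0.0267]
-0.07365874741844715 -0.003727340908194119
```

View pics/s2.png

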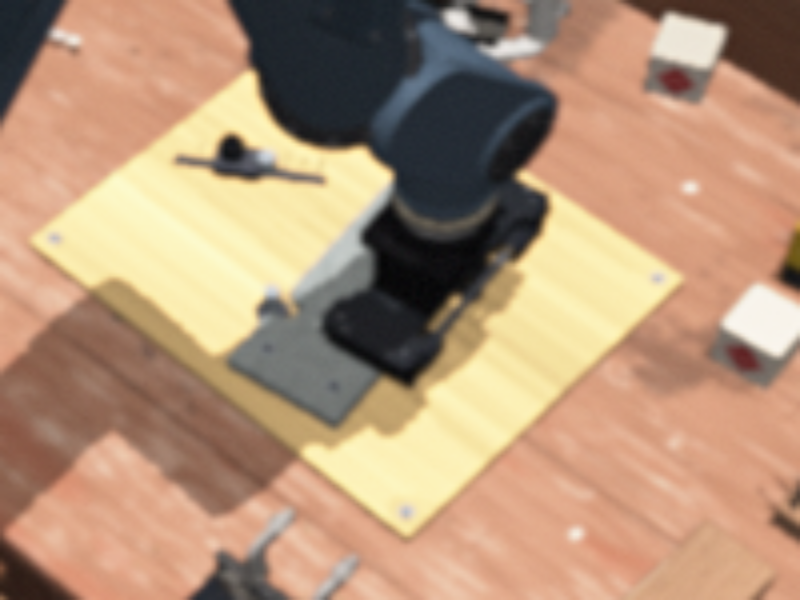

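To row units: 0.011 m / 0.6 = 0.0183, 0.01 m / 0.6 = 0.0167.

Call:
{"op": "play_rows", "data": {"motion": [[[0.0033,0,0,0,0,0],[0.0067,0,0,0,0,0],[0.01,0,0,0,0,0],[0.0133,0,0,0,0,0],[0.0167,0,0,0,0,0],[0.0183,0,0,0,0,0],[0.0183,0,0,0,0,0]]]}}

```text
time_s: 9.72
position: [0.5775, 0.0888, 0.0358]
tcp_rot: [[-0.106, 0.994, 0.002], [0.994, 0.106, -0.001], [-0.001, 0.002, -1.0]]
force: [1.3, -5.1, 4.6]
opening: 0.975
grasp_force: 2.6
```

To row units: 0.003 m / 0.6 = 0.005, 0.002 m / 0.6 = 0.0033.

Call:
{"op": "play_rows", "data": {"motion": [[[0.0017,0,0,0,0,0],[0.0033,0,0,0,0,0],[0.005,0,0,0,0,0],[0.005,0,0,0,0,0]]]}}

```text
time_s: 10.05
position: [0.5769, 0.0914, 0.0358]
tcp_rot: [[-0.107, 0.994, 0.001], [0.994, 0.107, -0.002], [-0.002, 0.001, -1.0]]
force: [-0.1, -7.3, 4.7]
opening: 0.977
grasp_force: 3.3
```

Force is starting to rise; small steps on.

To row units: 0.002 m / 0.6 = 0.0033, 0.001 m / 0.6 = 0.0017.

Call:
{"op": "play_rows", "data": {"motion": [[[0.0017,0,0,0,0,0],[0.0033,0,0,0,0,0],[0.0033,0,0,0,0,0],[0.0033,0,0,0,0,0]]]}}

```text
time_s: 10.38
position: [0.5769, 0.0924, 0.0358]
tcp_rot: [[-0.108, 0.994, 0.001], [0.994, 0.108, -0.003], [-0.003, 0.001, -1.0]]
force: [0.1, -9.5, 4.5]
opening: 0.979
grasp_force: 4.9
```

```bash
python3 -c "
from h import *
go(.58,.0,.035,96.1)
h=np.radians(96.1);x=np.array([np.cos(h),np.sin(h)]);y=np.array([-x[1],x[0]]);C=PIN-.039*x-.045*y;p=bot.read_state()['position'][:2]-C;print(p@x,p@y)
d=imaging.capture('side');cv2.imwrite('pics/s3.png',cv2.resize(d['frame'][180:250,285:370,::-1],None,fx=8,fy=8,interpolation=2))"
```

```text
t 10.38 pos [0.5769 0.0924 0.0358] F [ 0.1 -9.5  4.5] row [-0.0922, -0.0068, 0.0011, 0.0647, 0.1852, 0.0889]
-0.05899054985296322 -0.0030106513280399464
```

View pics/s3.png

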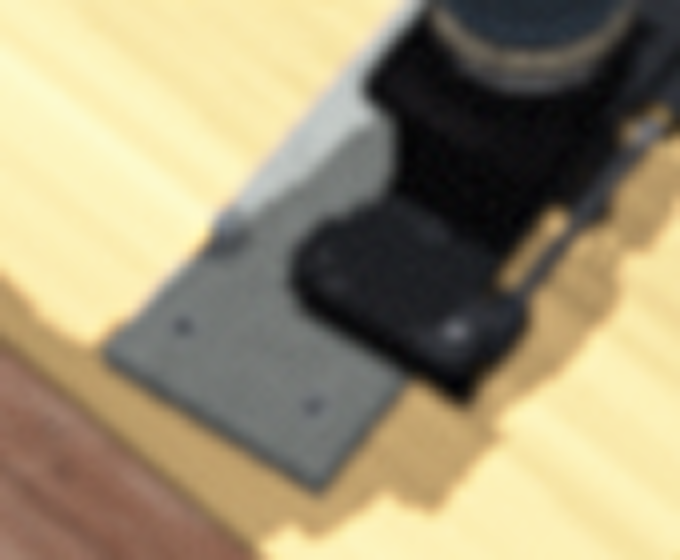

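To row units: 0.027 m / 0.6 = 0.045, -0.014 m / 0.6 = -0.0233.

Call:
{"op": "play_rows", "data": {"motion": [[[-0.0133,0,0,0,0,0],[-0.0233,0.0167,0,0,0,0],[-0.0233,0.045,0,0,0,0],[-0.0233,0.045,0,0,0,0],[-0.0233,0.045,0,0,0,0],[-0.0233,0.045,0,0,0,0],[-0.0233,0.045,0,0,0,0],[-0.0233,0.045,0,0,0,0]]], "fingers": 0.0}}

```text
time_s: 11.1
position: [0.603, 0.0836, 0.0349]
tcp_rot: [[-0.106, 0.994, -0.002], [0.994, 0.106, 0.0], [0.001, -0.002, -1.0]]
force: [0.3, -0.1, 0.1]
opening: 0.455
grasp_force: 0.0
```

```bash
cat >> h.py <<'E'
def swing(ths,z=.036,rx=-.0985,ry=-.075):
    for th in ths:
        t=np.radians(th); q=PIN+np.array([[np.cos(t),-np.sin(t)],[np.sin(t),np.cos(t)]])@[rx,ry]; print(th,end=" "); go(*q,z,th)
E
python3 -c "
from h import *
print(bot.read_state()['opening']);swing([96.1,100,104,108,112])
"
```

```text
0.45530306945729715
96.1 t 11.1 pos [0.603  0.0836 0.0349] F [ 0.3 -0.1  0.1] row [0.011, 0.0019, -0.0011, -0.1109, -0.0292, -0.0282]
100 t 11.1 pos [0.603  0.0836 0.0349] F [ 0.3 -0.1  0.1] row [0.0163, 0.0084, -0.0011, -0.1098, -0.033, -3.9282]
104 t 11.1 pos [0.603  0.0836 0.0349] F [ 0.3 -0.1  0.1] row [0.0222, 0.0147, -0.0011, -0.1087, -0.0368, -7.9282]
108 t 11.1 pos [0.603  0.0836 0.0349] F [ 0.3 -0.1  0.1] row [0.0286, 0.0206, -0.0012, -0.1074, -0.0406, -11.9282]
112 t 11.1 pos [0.603  0.0836 0.0349] F [ 0.3 -0.1  0.1] row [0.0353, 0.026, -0.0012, -0.1061, -0.0444, -15.9282]
```

To row units: 0.011 m / 0.6 = 0.0183, 0.008 m / 0.6 = 0.0133.

Call:
{"op": "play_rows", "data": {"motion": [[[0,0.0033,0,0,0,0],[0,0.0033,0,0,0,0],[0,0.0033,0,0,0,0],[0,0.0033,0,0,0,0],[0,0.0033,0,0,0,0],[0.0067,0.0033,0,0,0,0],[0.0133,0.0033,0,0,0,0],[0.0183,0.0033,0,0,0,0]]]}}

```text
time_s: 11.77
position: [0.605, 0.0949, 0.0351]
tcp_rot: [[-0.106, 0.994, -0.0], [0.994, 0.106, 0.0], [0.0, -0.0, -1.0]]
force: [0.0, 0.9, 0.2]
opening: 0.008
grasp_force: 0.0
```

```bash
python3 -c "
from h import *
print(bot.read_state()['opening']);swing([96.1,98,100,102,104,106,108,110,112])
"
```

```text
0.008164078454598689
96.1 t 11.77 pos [0.605  0.0949 0.0351] F [0.  0.9 0.2] row [-0.0001, -0.0013, -0.0009, -0.0081, -0.0083, -0.0414]
98 t 11.77 pos [0.605  0.0949 0.0351] F [0.  0.9 0.2] row [0.0025, 0.0019, -0.0009, -0.0079, -0.0084, -1.9414]
100 t 11.77 pos [0.605  0.0949 0.0351] F [0.  0.9 0.2] row [0.0053, 0.0052, -0.0009, -0.0078, -0.0086, -3.9414]
102 t 11.77 pos [0.605  0.0949 0.0351] F [0.  0.9 0.2] row [0.0082, 0.0084, -0.0009, -0.0076, -0.0087, -5.9414]
104 t 11.77 pos [0.605  0.0949 0.0351] F [0.  0.9 0.2] row [0.0112, 0.0115, -0.0009, -0.0075, -0.0088, -7.9414]
106 t 11.77 pos [0.605  0.0949 0.0351] F [0.  0.9 0.2] row [0.0143, 0.0145, -0.0009, -0.0073, -0.009, -9.9414]
108 t 11.77 pos [0.605  0.0949 0.0351] F [0.  0.9 0.2] row [0.0175, 0.0174, -0.0009, -0.0072, -0.0091, -11.9414]
110 t 11.77 pos [0.605  0.0949 0.0351] F [0.  0.9 0.2] row [0.0208, 0.0201, -0.0009, -0.007, -0.0092, -13.9414]
112 t 11.77 pos [0.605  0.0949 0.0351] F [0.  0.9 0.2] row [0.0243, 0.0228, -0.0009, -0.0069, -0.0094, -15.9414]
```

To row units: 0.022 m / 0.6 = 0.0367, 0.0175 m / 0.6 = 0.0292, -13.9 degrees / 90 = -0.1544.

Call:
{"op": "play_rows", "data": {"motion": [[[0.0058,0.0033,0,0,0,-0.0211],[0.01,0.0083,0,0,0,-0.0433],[0.015,0.0142,0,0,0,-0.0656],[0.02,0.0192,0,0,0,-0.0878],[0.0258,0.0242,0,0,0,-0.11],[0.0308,0.0292,0,0,0,-0.1322],[0.0367,0.0333,0,0,0,-0.1544],[0.0367,0.0333,0,0,0,-0.1544]]]}}

```text
time_s: 12.43
position: [0.6233, 0.1188, 0.0352]
tcp_rot: [[-0.343, 0.939, 0.001], [0.939, 0.343, -0.001], [-0.001, 0.001, -1.0]]
force: [1.0, -0.8, 0.0]
opening: 0.003
grasp_force: 0.6
```

```bash
python3 -c "
from h import *
tmpl();swing([110,112,114,116,118,120,122])
d=imaging.capture('side');cv2.imwrite('pics/s4.png',cv2.resize(d['frame'][160:260,275:395,::-1],None,fx=6,fy=6,interpolation=2))"
```

```text
top 0.95 [0.628  0.1982] [0.1143 0.0856] heading 100.01
side 0.92 [0.5712 0.1627] [0.2256 0.1   ] heading 112.51
notch [0.5454 0.2053] to pin in tmpl axes [-0.0123  0.0314] nose x 0.0922 rel 0.313
110 t 12.63 pos [0.6229 0.1186 0.0352] F [ 0.4 -0.3 -0.1] row [-0.0007, -0.0003, -0.0008, 0.0289, -0.0005, -0.0795]
112 t 12.63 pos [0.6229 0.1186 0.0352] F [ 0.4 -0.3 -0.1] row [0.002, 0.0031, -0.0008, 0.0289, 0.0, -2.0795]
114 t 12.63 pos [0.6229 0.1186 0.0352] F [ 0.4 -0.3 -0.1] row [0.0048, 0.0064, -0.0008, 0.0289, 0.0006, -4.0795]
116 t 12.63 pos [0.6229 0.1186 0.0352] F [ 0.4 -0.3 -0.1] row [0.0077, 0.0096, -0.0008, 0.0289, 0.0011, -6.0795]
118 t 12.63 pos [0.6229 0.1186 0.0352] F [ 0.4 -0.3 -0.1] row [0.0107, 0.0127, -0.0008, 0.0289, 0.0016, -8.0795]
120 t 12.63 pos [0.6229 0.1186 0.0352] F [ 0.4 -0.3 -0.1] row [0.0138, 0.0157, -0.0008, 0.0288, 0.0021, -10.0795]
122 t 12.63 pos [0.6229 0.1186 0.0352] F [ 0.4 -0.3 -0.1] row [0.0171, 0.0185, -0.0008, 0.0288, 0.0026, -12.0795]
```

View pics/s4.png

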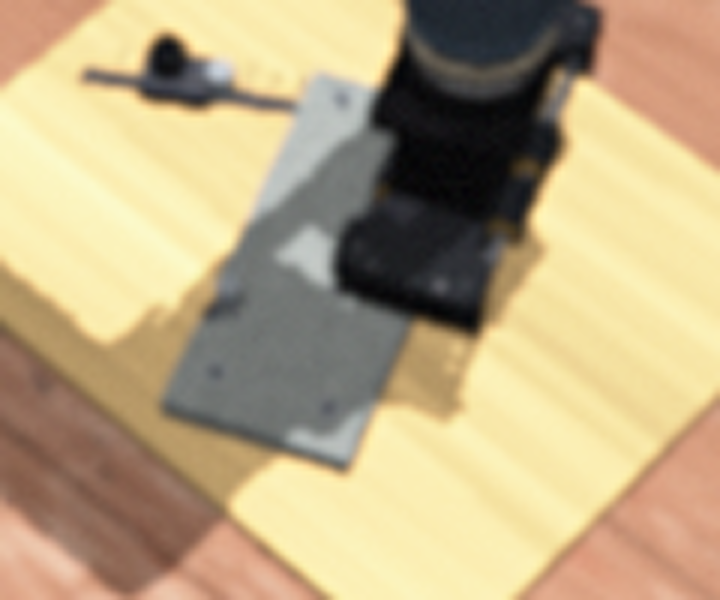

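To row units: 0.0125 m / 0.6 = 0.0208, 0.0115 m / 0.6 = 0.0192, -8 degrees / 90 = -0.0889.

Call:
{"op": "play_rows", "data": {"motion": [[[0.0025,0.0025,0,0,0,-0.0111],[0.005,0.005,0,0,0,-0.0222],[0.0075,0.0083,0,0,0,-0.0333],[0.01,0.0108,0,0,0,-0.0444],[0.0125,0.0133,0,0,0,-0.0556],[0.015,0.0158,0,0,0,-0.0667],[0.0175,0.0183,0,0,0,-0.0778],[0.0192,0.0208,0,0,0,-0.0889]]]}}

```text
time_s: 13.35
position: [0.6305, 0.1337, 0.0352]
tcp_rot: [[-0.471, 0.882, -0.0], [0.882, 0.471, -0.0], [0.0, -0.0, -1.0]]
force: [-0.5, -3.9, 0.5]
opening: 0.006
grasp_force: 1.4
```

```bash
cat >> h.py <<'E'
def side():
    d=imaging.capture("side"); r=finder.outline_of("side","template")
    cs=max(cv2.findContours(r[0]["pixels"].astype(np.uint8),0,1)[0],key=cv2.contourArea)
    (a,b),s,an=cv2.minAreaRect(plane(d,cs[:,0],.026).astype(np.float32)); h=an+90 if s[0]>s[1] else an
    h=(h-JIG+90)%180-90+JIG; t=np.radians(h); x=np.array([np.cos(t),np.sin(t)]); y=np.array([-x[1],x[0]]); n=[a,b]+.039*x+.045*y
    print(round(r[0]["confidence"],2),np.round(s,4),"heading",round(h,2),"pin-notch",np.round([(PIN-n)@x,(PIN-n)@y],4),"nose x",round((NOSE-[a,b])@x,4))
E
python3 -c "
from h import *
side();swing([118,120,122,124,126,128])"
```

```text
0.57 [0.2266 0.1019] heading 119.45 pin-notch [ 0.0004 -0.0063] nose x 0.0748
118 t 13.45 pos [0.6306 0.1339 0.0351] F [ 0.4 -1.1  0.7] row [-0.0011, -0.0, -0.0009, 0.0082, -0.0154, 0.006]
120 t 13.45 pos [0.6306 0.1339 0.0351] F [ 0.4 -1.1  0.7] row [0.0016, 0.0034, -0.0009, 0.0085, -0.0152, -1.994]
122 t 13.45 pos [0.6306 0.1339 0.0351] F [ 0.4 -1.1  0.7] row [0.0043, 0.0067, -0.0009, 0.0088, -0.0151, -3.994]
124 t 13.45 pos [0.6306 0.1339 0.0351] F [ 0.4 -1.1  0.7] row [0.0073, 0.0099, -0.0009, 0.009, -0.0149, -5.994]
126 t 13.45 pos [0.6306 0.1339 0.0351] F [ 0.4 -1.1  0.7] row [0.0103, 0.013, -0.0009, 0.0093, -0.0148, -7.994]
128 t 13.45 pos [0.6306 0.1339 0.0351] F [ 0.4 -1.1  0.7] row [0.0134, 0.016, -0.0009, 0.0095, -0.0146, -9.994]
```

To row units: 0.0078 m / 0.6 = 0.013, 0.0065 m / 0.6 = 0.0108, -4.8 degrees / 90 = -0.0533.

Call:
{"op": "play_rows", "data": {"motion": [[[0.0025,0.0025,0,0,0,-0.0111],[0.005,0.0058,0,0,0,-0.0222],[0.0075,0.0083,0,0,0,-0.0333],[0.0092,0.0108,0,0,0,-0.0444],[0.0108,0.013,0,0,0,-0.0533],[0.0108,0.013,0,0,0,-0.0533]]]}}

```text
time_s: 13.95
position: [0.6344, 0.1433, 0.0351]
tcp_rot: [[-0.542, 0.84, -0.0], [0.84, 0.542, 0.0], [0.0, 0.0, -1.0]]
force: [0.5, -2.5, 0.8]
opening: 0.001
grasp_force: 0.9
```

```bash
python3 -c "
from h import *
side();swing([122,123,124,125,126,127])"
```

```text
0.82 [0.2295 0.1009] heading 125.15 pin-notch [ 0.0001 -0.0074] nose x 0.0607
122 t 14.05 pos [0.6344 0.1433 0.0351] F [ 0.8 -1.5  1.4] row [-0.0021, -0.0012, -0.0009, 0.0171, -0.0276, 0.7489]
123 t 14.05 pos [0.6344 0.1433 0.0351] F [ 0.8 -1.5  1.4] row [-0.0008, 0.0005, -0.0009, 0.0173, -0.0275, -0.2511]
124 t 14.05 pos [0.6344 0.1433 0.0351] F [ 0.8 -1.5  1.4] row [0.0006, 0.0022, -0.0009, 0.0176, -0.0273, -1.2511]
125 t 14.05 pos [0.6344 0.1433 0.0351] F [ 0.8 -1.5  1.4] row [0.0019, 0.0039, -0.0009, 0.0178, -0.0272, -2.2511]
126 t 14.05 pos [0.6344 0.1433 0.0351] F [ 0.8 -1.5  1.4] row [0.0033, 0.0056, -0.0009, 0.0181, -0.027, -3.2511]
127 t 14.05 pos [0.6344 0.1433 0.0351] F [ 0.8 -1.5  1.4] row [0.0047, 0.0072, -0.0009, 0.0183, -0.0269, -4.2511]
```

To row units: 0.0024 m / 0.6 = 0.004, 0.0008 m / 0.6 = 0.0013, -1.5 degrees / 90 = -0.0167.

Call:
{"op": "play_rows", "data": {"motion": [[[0.0012,0.0013,0,0,0,-0.0056],[0.0023,0.0027,0,0,0,-0.0111],[0.0033,0.004,0,0,0,-0.0167],[0.0033,0.004,0,0,0,-0.0167]]]}}

```text
time_s: 14.38
position: [0.6354, 0.146, 0.0351]
tcp_rot: [[-0.563, 0.826, -0.0], [0.826, 0.563, 0.0], [0.0, -0.0, -1.0]]
force: [1.1, -2.5, 0.2]
opening: 0.005
grasp_force: 1.1
```

To row units: 0.0016 m / 0.6 = 0.0027, 0.0014 m / 0.6 = 0.0023, -1 degrees / 90 = -0.0111.

Call:
{"op": "play_rows", "data": {"motion": [[[0.0012,0.0013,0,0,0,-0.0056],[0.0023,0.0027,0,0,0,-0.0111],[0.0023,0.0027,0,0,0,-0.0111]]]}}

```text
time_s: 14.63
position: [0.636, 0.1479, 0.0351]
tcp_rot: [[-0.578, 0.816, 0.0], [0.816, 0.578, -0.0], [-0.0, -0.0, -1.0]]
force: [0.7, -3.9, 0.1]
opening: 0.005
grasp_force: 1.4
```

To row units: 0.001 m / 0.6 = 0.0017, 0.0006 m / 0.6 = 0.001, -0.5 degrees / 90 = -0.0056.

Call:
{"op": "play_rows", "data": {"motion": [[[0.0008,0.0005,0,0,0,-0.0033],[0.0017,0.001,0,0,0,-0.0056],[0.0017,0.001,0,0,0,-0.0056]]]}}

```text
time_s: 14.88
position: [0.6361, 0.1481, 0.0351]
tcp_rot: [[-0.585, 0.811, 0.0], [0.811, 0.585, -0.002], [-0.001, -0.001, -1.0]]
force: [0.7, -6.0, 1.7]
opening: 0.007
grasp_force: 2.5
```

```bash
python3 -c "
from h import *
side();go(.6,.15,.035,126)"
```

```text
0.66 [0.3999 0.3189] heading -1.5 pin-notch [-0.1098 -0.0258] nose x 0.0279
t 14.98 pos [0.6361 0.1481 0.0352] F [ 0.6 -5.4  1.4] row [0.0226, -0.0282, 0.0001, -0.0327, 0.0742, -0.2047]
```

To row units: 0.0015 m / 0.6 = 0.0025, 0.001 m / 0.6 = 0.0017.

Call:
{"op": "play_rows", "data": {"motion": [[[0.0008,0,0,0,0,0],[0.0017,0,0,0,0,0],[0.0025,0,0,0,0,0],[0.0025,0,0,0,0,0]]]}}

```text
time_s: 15.32
position: [0.636, 0.1483, 0.0352]
tcp_rot: [[-0.585, 0.811, 0.002], [0.811, 0.585, -0.003], [-0.004, -0.0, -1.0]]
force: [1.5, -7.8, -0.6]
opening: 0.006
grasp_force: 4.0
```

Call:
{"op": "play_rows", "data": {"motion": [[[0.0012,0,0,0,0,0],[0.0023,0,0,0,0,0],[0.0033,0,0,0,0,0],[0.0033,0,0,0,0,0],[0.0033,0,0,0,0,0]]]}}

```text
time_s: 15.73
position: [0.636, 0.1485, 0.0352]
tcp_rot: [[-0.586, 0.81, 0.004], [0.81, 0.586, -0.005], [-0.006, 0.0, -1.0]]
force: [3.7, -12.9, -1.9]
opening: 0.008
grasp_force: 6.0
```

To row units: 0.0012 m / 0.6 = 0.002, 0.0007 m / 0.6 = 0.0012.

Call:
{"op": "play_rows", "data": {"motion": [[[0.0012,0,0,0,0,0],[0.002,0,0,0,0,0],[0.002,0,0,0,0,0],[0.002,0,0,0,0,0],[0.002,0,0,0,0,0]]]}}

```text
time_s: 16.15
position: [0.636, 0.1486, 0.0354]
tcp_rot: [[-0.586, 0.81, 0.005], [0.81, 0.586, -0.006], [-0.008, 0.001, -1.0]]
force: [4.1, -14.5, -1.2]
opening: 0.005
grasp_force: 7.2
```

To row units: -0.12 m / 0.6 = -0.2, -0.006 m / 0.6 = -0.01.

Call:
{"op": "play_rows", "data": {"motion": [[[-0.005,0,0,0,0,0],[-0.01,0,0,0,0,0],[-0.0167,0,0,0,0,0],[-0.0333,0,0,0,0,0],[-0.0583,0,-0.0333,0,0,0],[-0.0833,0,-0.0833,0,0,0],[-0.1167,0,-0.1333,0,0,0],[-0.1667,0,-0.2,0,0,0]]]}}

```text
time_s: 16.82
position: [0.6876, 0.0766, 0.1486]
tcp_rot: [[-0.586, 0.81, -0.003], [0.81, 0.586, 0.002], [0.003, -0.002, -1.0]]
force: [0.7, 0.2, -0.1]
opening: 0.005
grasp_force: 0.0
```

```bash
python3 -c "
from h import *
tmpl();go(.4,-.15,.3,126)
d=imaging.capture('top');cv2.imwrite('pics/t5.png',cv2.resize(d['frame'][132:252,258:408,::-1],None,fx=5,fy=5,interpolation=2))"
```

```text
top 0.97 [0.5874 0.1857] [0.1956 0.101 ] heading 126.68
side 0.81 [0.5738 0.176 ] [0.2279 0.1008] heading 126.37
notch [0.5212 0.1854] to pin in tmpl axes [0.0009 0.0024] nose x 0.0582 rel 0.666
t 17.02 pos [0.6897 0.0754 0.1499] F [-1.1  0.4 -1. ] row [-0.0142, -0.3663, -0.1511, 0.1624, 0.0677, -0.3109]
```

View pics/t5.png

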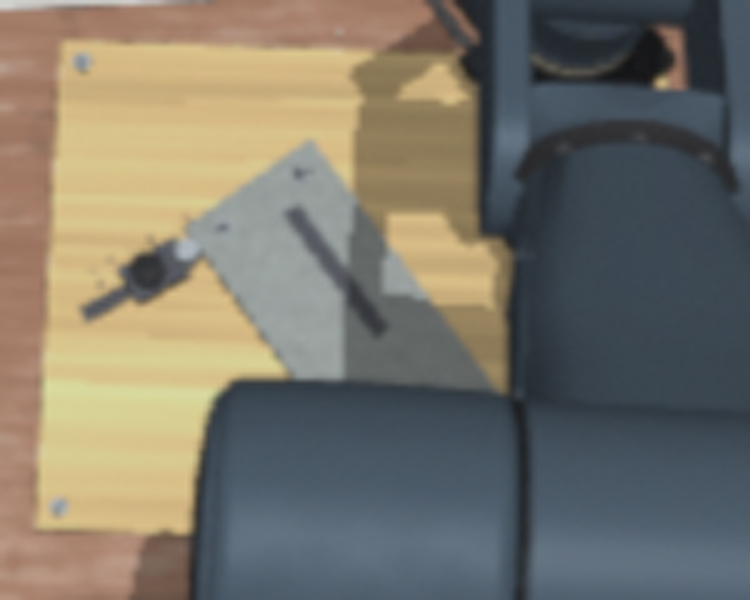

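```bash
python3 -c "
from rig import bot
print(bot.hand_in())"
```

```text
the job is handed in; nothing more can be done
None
```

I handed the job in; no verdict came back. The template's notch is on the pin and its front edge is against the stop at about 0.67 rad from the jig's heading. I pressed it there with about 15 N, and the last picture shows the nose where it started, but the arm hid the pin in that view.

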